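Press the bumper into the frame back

TASK

Fit the missing rubber bumper to the back of the gilt frame corner: lift the loose bumper out of the pencil box, feel lightly for the bored hole in the bare wood strip, and press its stem straight in until the bumper sits flush on the wood, upright, then let go of it. The plaster face is underneath and cracks easily, so never push down on the frame with more than about three kilos' weight (30 N), and leave the other things on the bench where they are.

Things in the scene. Friction and masses are not known exactly. Their poses are not given: they have to be found in the camera images.
- bumper: Loose black rubber bumper, 16 g: round body 22 mm diameter, 24 mm tall; plain unchamfered stem 11 mm diameter, 16 mm long, below it on the same axis. Origin on the axis in the shoulder plane where body meets stem; z points up the axis, away from the stem. It starts stem down in the pencil box's hole at x = -60 mm, shoulder resting on the box top.
- pencil_box: Wooden pencil box 190 (its x) x 70 (its y) x 45 mm high, stays put; origin in the centre of its underside. Round holes in its top along its x axis: the bumper's loose 14 mm hole at x = -60 mm, an empty 10 mm hole at 0, and one at +60 mm where a yellow pencil stands up to 68 mm above the box top.
- frame: Fixed L-shaped gilt plaster frame corner, face down, clamped; origin on the bench under point bore, z up. One leg along its y (-125 to +165 mm), one along its x (to +185, at y 80 to 165). Backs 40 mm above the bench; on each leg a bare wood strip 46 mm wide, top at 62 mm. Toggle clamps up to 77 mm high at (8, -152) and (215, 130) mm. Cracks if pushed with more than about 30 N.
- bore (a point): Meant place of the hole, level with the top of the y leg's 160 mm long strip; frame axes. The strip is glued on by hand: the true hole centre lies up to 4.5 mm off along frame x and up to 4.5 mm off along y, either way. Vertical blind hole, sharp edge, 13 mm diameter, 18 mm deep; the stem slides freely about 13 mm, then the push rises to about 10 N until the shoulder meets the wood.
- fitted (a point): Centre of the top of the like rubber bumper already fitted to the x leg's strip, 86 mm above the bench; 24 mm under it is the wood. Fixed part of the frame; it shows how the loose one must sit.
- easel: small red steel easel stand with a spring clip and a pale card, base 90 x 100 mm, 155 mm tall, loose; origin in the centre of its underside. Not to be moved.
- nail_set: steel nail set 105 mm long and 11 mm thick, lying loose on the bench along its x; origin at the middle of its underside. Not to be moved.
- carpenter_pencil: flat green carpenter's pencil 175 x 15 x 7.5 mm, lying loose on the bench along its x; origin at the middle of its underside. Not to be moved.
Not all that is in view belongs to the job. What is meant by the pencil_box is not purple, and is the smaller of those in its own colour.

How it is judged:
On the way, in this order (a step that is already met when the one before it is completed fails the run):
1. the bumper is lifted clear of the pencil box (z of bumper in the frame of pencil_box above 0.066 m), for 0.1 s.
2. its stem has found the hole and is at least 6 mm in (z of bumper in the frame of bore below 0.01 m and horizontal distance between bumper and bore below 0.009 m and angle between bumper's own z axis and vertical below 0.2 rad), for 0.1 s.
At the end, for the whole second after the job is handed in: the bumper's stem is pressed home in the hole of the strip: its shoulder within 1.5 mm of the wood's top face, upright within 0.08 rad, within 9 mm of site bore, at rest and let go (z of bumper in the frame of bore below 0.0015 m and horizontal distance between bumper and bore below 0.009 m and angle between bumper's own z axis and vertical below 0.08 rad and linear speed of bumper below 0.01 m/s); the robot touches nothing.
It fails at once if the bumper is pushed on the frame with more than 35 N before its stem is in the hole (contact force between bumper and frame above 35 N and z of bumper in the frame of bore above 0.01 m).
It fails at once if the bumper is rammed home: more than 60 N on the frame in all, the grip of the bore's sides counted in (contact force between bumper and frame above 60 N).
It fails at once if the robot itself pushes on the frame with more than 35 N (contact force between any of the fingers, the arm and frame above 35 N).
It fails at once if the easel, nail set or carpenter's pencil is moved more than 20 mm, or the easel is tipped (distance of any of easel, nail_set, carpenter_pencil from where it was at the start of the episode above 0.02 m or angle between easel's own z axis and vertical above 0.2 rad).
It also fails if it takes over 70 s, if anything falls off the work surface, if the arm or the gripper's body presses on something with over 40 N, if the wrist force passes 120 N, or if a joint passes its speed limit or range.

ROBOT

A 6-joint arm with a two-finger parallel gripper is mounted at the origin on the work surface. World frame = base frame: x ahead of the robot, y to its left, z up, the work surface at z = 0. Lengths are in m, angles in rad, forces in N, time in s.
With the tool pointing down it reaches from about 0.25 to 0.775 m from the base axis. Payload 4 kg.
Tool frame: the origin (TCP) lies on the centre line of the jaws, within the pads' length; the fingertips stand 8 mm ahead of it and the grasp point (between the pads) lies 11 mm behind it; z points along the fingers, y is the direction in which the jaws open and shut (so a half turn about z gives the same grasp; the last joint's range is limited). The gripper opens to 94 mm and grips with 3 to 60 N. Pads are 16 mm wide; open, the fingers measure 119 mm over their backs; the gripper's body (75 mm by 177 mm) begins 78 mm behind the grasp point.
Start: joints at [1.023, 0.087, 1.371, -0, 1.684, -0.103], TCP at [0.237, 0.496, 0.214] pointing down, gripper open.
Joint ranges: [-3.1, 3.1], [-0.76, 2.03], [0.27, 2.55], [-1.08, 4.22], [0.17, 2.65], [-2.57, 2.57]. Speed limits (rad/s): [2.79, 2.79, 3.14, 3.14, 3.14, 3.14].

INTERFACE

Orientations are given as [roll, pitch, yaw] about the fixed x, y, z axes, in that order (R = Rz(yaw) Ry(pitch) Rx(roll)).
In Python, from bench import robot gives the robot as it stands.
- The arm moves only by the shell command python3 -m crank 'ROWS' [OPENING]. ROWS is JSON, a list of rows, each a list of 4 numbers: the shift along the tool's x, y, z scaled (see below), then the turn about the tool's z scaled (see below). A call has exactly 10 rows; each row shifts and turns the commanded pose from where the row before left it, along the tool's axes as they then stand; what a row does not reach is not made up. The controller multiplies each number of a shift by 0.2 m and each number of a turn by pi/2 rad. A row lasts 1/8 s, in which the tool goes at most 62.5 mm and 10.7 degrees, less where a joint would pass 70% of its speed; a pose out of reach is approached as far as the arm can. A call with a number of a shift or a turn outside -1 to 1 is refused whole. A call with a gripper value outside its range is refused whole. OPENING is the gripper command: -1 is fully open, 1 is shut, values between are in proportion, set as the call begins (- or left out, the last holds). The fingers move at their own pace and stop on an object; the grip force is fixed at half the most. Time passes only in rows, so rows that do not move let the fingers close, or fill a call up. It gives the time, the measured TCP pose, the force and the opening at its end, in the units of the state.
- robot.get_obs(): the state, without advancing time (a new reading comes with each control period).
- robot.snapshot(name): name is "scene" or "top" or "wrist"; returns (picture, depth): 420x560x3 uint8, red, green, blue; 420x560 float32, m along the optical axis (not along the pixel's ray), 0 where there is no reading.
- robot.camera_params(name): a dict with "fx", "fy", "cx", "cy" (pixels), "world_from_camera" (4x4, takes a point from camera to world coordinates). Camera axes: x right, y down, z forward; pixel columns grow to the right and rows downward; lengths in m; the calibration is good to about 2 mm. A picture is of the moment at which its call begins: read the wrist's pose just before it. camera_params takes no time and is no camera call; for the wrist camera it gives the pose at the moment of the call.
- robot.close_job(): hands the job in, once; it reports no verdict.
The state is a dict: "time": time; "joint_positions": joint angles; "qvel": joint speeds; "joint_torque": joint torques, N m; "tool_pos": TCP position; "ee_rot": TCP orientation; "wrist_force": force on the tool from outside, world axes, zero at the start; "wrist_torque": the same for the moment, N m; "width": finger opening in m.
Only numpy, scipy, OpenCV 4.12 (cv2) and the standard library are available. Lean on these libraries where they do the work, as an engineer would, in place of code of your own. Each camera call takes 0.05 s, during which the arm holds its last target.

## Working session

There is one attempt and no reset: what is moved stays moved. The work goes in short steps, Python scripts to look and compute and a shell command to move; the robot and the scene stay as the last step left them, time stands still between calls to the robot, and variables do not carry over. Pictures are saved under pics/ and viewed, and the job is handed in when it is done.

```bash
ls; mkdir -p pics; python3 - <<'E'
from bench import robot
import cv2,numpy as np
print(robot.get_obs())
for n in ("scene","top"):
    p,d=robot.snapshot(n); cv2.imwrite(f"pics/{n}1.png",p[...,::-1]); np.savez(f"pics/{n}1.npz",d=d,p=p,K=robot.camera_params(n))
    print(robot.camera_params(n))
E
```

```text
pics
{'time': 0.0, 'joint_positions': array([ 1.02292646e+00,  8.79782840e-02,  1.37225048e+00, -2.79258096e-05,
        1.68356981e+00, -1.03049041e-01]), 'qvel': array([-0.00153186,  0.0006309 ,  0.00089497,  0.00080035, -0.00123655,
        0.00058549]), 'joint_torque': array([-2.70630371e-04, -3.40184569e+01, -3.02418852e+01,  7.16557726e-02,
        3.32417025e-02, -1.67322992e-04]), 'tool_pos': array([0.23637645, 0.49603531, 0.21229333]), 'ee_rot': array([-3.13939558e+00, -1.99307931e-04,  2.69676849e+00]), 'wrist_force': array([0.21654106, 0.51142271, 0.8353455 ]), 'wrist_torque': array([-0.04659024,  0.04039349,  0.03804505]), 'width': 0.0938865181020078}
{'fx': 546.5839859969258, 'fy': 546.5839859969258, 'cx': 280.8154412008345, 'cy': 209.76636456804917, 'world_from_camera': array([[ 0.87890685,  0.34485499, -0.32954178,  0.95480741],
       [ 0.47669823, -0.65933869,  0.58140458, -0.8442802 ],
       [-0.01677938, -0.66809245, -0.74388906,  1.08348231],
       [ 0.        ,  0.        ,  0.        ,  1.        ]])}
{'fx': 466.96232017941117, 'fy': 466.96232017941117, 'cx': 272.3192281859814, 'cy': 213.68954075018868, 'world_from_camera': array([[ 0.00166047, -0.98929838,  0.1458971 ,  0.38062319],
       [-0.99999627, -0.00132634,  0.00238741, -0.08060999],
       [-0.00216836, -0.14590052, -0.98929689,  1.08583072],
       [ 0.        ,  0.        ,  0.        ,  1.        ]])}
```

View pics/scene1.png

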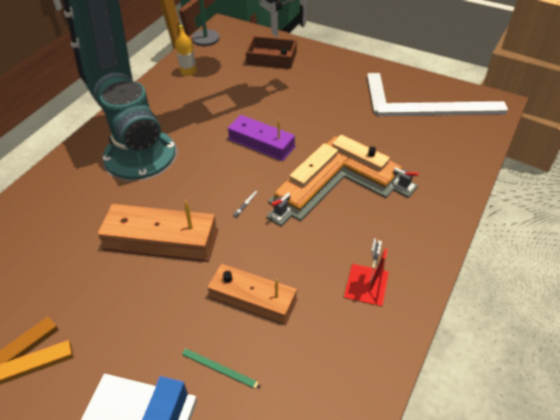

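View pics/top1.png

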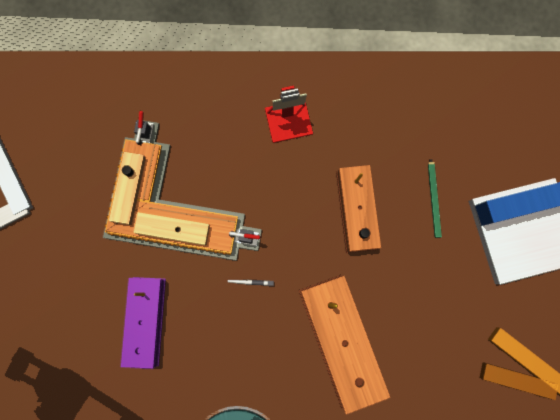

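The scene shows the small orange box at top px (360,208) with the black bumper at (364,234). The hole in the y-leg's strip is at about (178,229) and the fitted bumper at (127,171). The easel, nail set and green pencil stand clear of these. I'll enlarge for measurement.

```bash
python3 - <<'E'
import cv2,numpy as np
p=np.load("pics/top1.npz",allow_pickle=True)["p"][...,::-1]
a=cv2.resize(p[155:265,320:400],None,fx=5,fy=5,interpolation=cv2.INTER_CUBIC)
b=cv2.resize(p[120:270,100:270],None,fx=4.6,fy=4,interpolation=cv2.INTER_CUBIC)
b=cv2.resize(p[120:265,100:270],None,fx=4,fy=4,interpolation=cv2.INTER_CUBIC)
cv2.imwrite("pics/cA.png",a);cv2.imwrite("pics/cB.png",b)
E
```

```text
(no output)
```

View pics/cA.png

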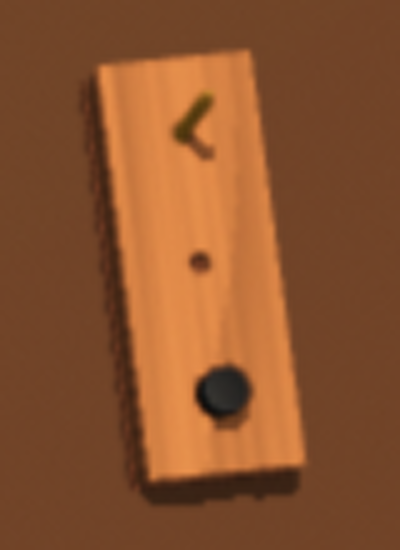

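View pics/cB.png

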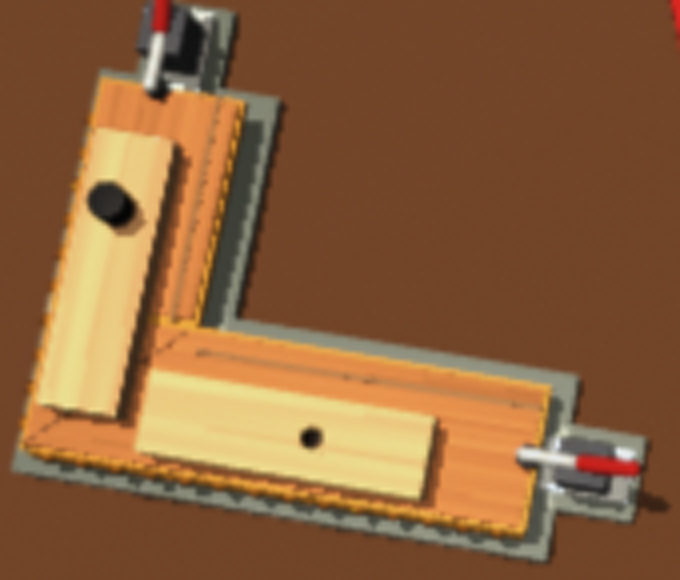

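Crop A: bumper top centre at (224,390), empty hole (200,262), pencil base (182,132). Crop B: bore hole at (311,437), fitted bumper top (108,203). The clamp levers lie at (580,462) and (155,60).

```bash
cat > h.py <<'E'
import numpy as np
def pt(C,u,v,z):
    T=C["world_from_camera"]; r=T[:3,:3]@np.array([(u-C["cx"])/C["fx"],(v-C["cy"])/C["fy"],1]); o=T[:3,3]
    return o+r*(z-o[2])/r[2]
E
python3 - <<'E'
from h import *
C=np.load("pics/top1.npz",allow_pickle=True)["K"].item()
A=lambda u,v,z:pt(C,u/5+320-.4,v/5+155-.4,z)
B=lambda u,v,z:pt(C,u/4+100-.4,v/4+120-.4,z)
print("bumper",A(224,390,.069),"hole0",A(200,262,.045),"pencil",A(182,132,.045))
cs=[A(*c,.045) for c in [(98,66),(250,51),(305,465),(148,482)]];print(cs, np.mean(cs,0))
print("bore",B(311,437,.062)); print("fitted",B(108,203,.086))
for c in [(152,372),(437,418),(418,500),(137,450)]: print(B(*c,.062))
E
```

```text
bumper [ 0.48904459 -0.2796152   0.069     ] hole0 [ 0.54964526 -0.27505694  0.045     ] pencil [ 0.60957022 -0.26840218  0.045     ]
[array([ 0.64033819, -0.23077575,  0.045     ]), array([ 0.64745439, -0.30042383,  0.045     ]), array([ 0.45807206, -0.3194814 ,  0.045     ]), array([ 0.45039764, -0.24937602,  0.045     ])] [ 0.54906557 -0.27501425  0.045     ]
bore [0.49751624 0.13137093 0.062     ]
fitted [0.62384164 0.24194223 0.086     ]
[0.5336557  0.22072922 0.062     ]
[0.50817293 0.06206701 0.062     ]
[0.46281375 0.07152405 0.062     ]
[0.49017223 0.2270994  0.062     ]
```

```bash
python3 -m crank '[[0,0,0,-0.0943],[0,0,0,-0.0943],[0,0,0,-0.0943],[-0.16,-0.22,0,0],[-0.16,-0.22,0,0],[-0.16,-0.22,0,0],[-0.16,-0.22,0,0],[-0.16,-0.22,0,0],[-0.16,-0.22,0,0],[-0.16,-0.22,0,0]]' -1; python3 - <<'E'
from bench import robot
import cv2,numpy as np
o=robot.get_obs(); print(o["tool_pos"],o["ee_rot"],o["time"])
C=robot.camera_params("wrist");p,d=robot.snapshot("wrist"); cv2.imwrite("pics/w1.png",p[...,::-1]); np.savez("pics/w1.npz",d=d,p=p,K=C)
print(C)
E
```

```text
time: 1.35
tool_pos: [0.4611, 0.1868, 0.213]
ee_rot: [3.141, -0.001, 3.141]
wrist_force: [0.5, 0.2, 0.0]
width: 0.0938
[0.46108007 0.18677927 0.21304472] [ 3.14147667e+00 -5.51865528e-04  3.14112067e+00] 1.35
{'fx': 333.8603570289648, 'fy': 333.8603570289648, 'cx': 279.96399364981636, 'cy': 204.98001678297743, 'world_from_camera': array([[-3.51083994e-04,  9.70643277e-01,  2.40523401e-01,
         3.90639842e-01],
       [ 9.99999742e-01,  4.91515685e-04, -5.23867912e-04,
         1.86943715e-01],
       [-6.26709891e-04,  2.40523155e-01, -9.70643199e-01,
         3.84466329e-01],
       [ 0.00000000e+00,  0.00000000e+00,  0.00000000e+00,
         1.00000000e+00]])}
```

View pics/w1.png

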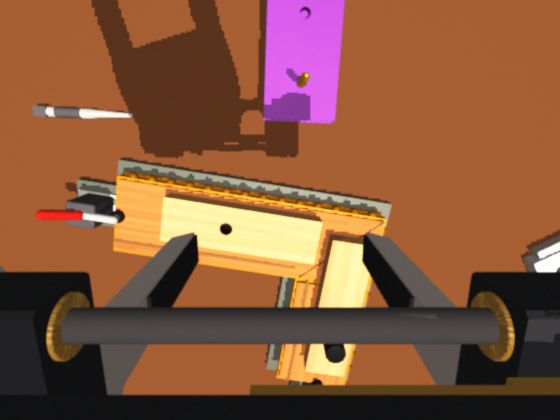

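The wrist view shows the bore at about (226,229). The fingers don't cover it.

```bash
python3 - <<'E'
from h import *
import cv2
f=np.load("pics/w1.npz",allow_pickle=True);C=f["K"].item();p=f["p"]
g=cv2.cvtColor(p,cv2.COLOR_RGB2GRAY)[218:241,214:239]; print(g.min())
m=(g<90).astype(float); vs,us=np.nonzero(m);w=(150-g[vs,us].astype(float)); print(len(vs))
u,v=us.mean()+214,vs.mean()+218; print(u,v,pt(C,u,v,.062))
cv2.imwrite("pics/cw.png",cv2.resize(p[200:260,190:270,::-1],None,fx=8,fy=8,interpolation=cv2.INTER_CUBIC))
E
```

```text
10
87
225.44827586206895 228.632183908046 [0.49525796 0.13155533 0.062     ]
```

View pics/cw.png

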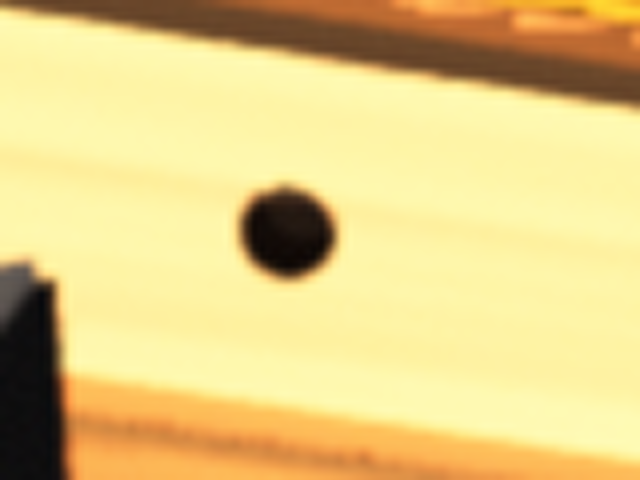

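```bash
python3 -m crank '[[-0.0175,-0.29,0,0],[-0.0175,-0.29,0,0],[-0.0175,-0.29,0,0],[-0.0175,-0.29,0,0],[-0.0175,-0.29,0,0],[-0.0175,-0.29,0,0],[-0.0175,-0.29,0,0],[-0.0175,-0.29,0,0],[0,0,0,0],[0,0,0,0]]' -1; cat > look.py <<'E'
import sys
from bench import robot
import cv2,numpy as np
n=sys.argv[1]
o=robot.get_obs(); print(o["tool_pos"],o["ee_rot"],o["time"],o["wrist_force"],o["width"])
C=robot.camera_params("wrist");p,d=robot.snapshot("wrist"); cv2.imwrite(f"pics/{n}.png",p[...,::-1]); np.savez(f"pics/{n}.npz",d=d,p=p,K=C,o=o)
E
python3 look.py w2
```

```text
time: 2.65
tool_pos: [0.4882, -0.2749, 0.2128]
ee_rot: [3.14, -0.001, 3.141]
wrist_force: [-0.3, 0.2, -0.2]
width: 0.0939
[ 0.48815544 -0.27487531  0.21279869] [ 3.13992683e+00 -9.71334194e-04  3.14101463e+00] 2.65 [-0.31639037  0.24469917 -0.18770874] 0.09387769667269155
```

View pics/w2.png

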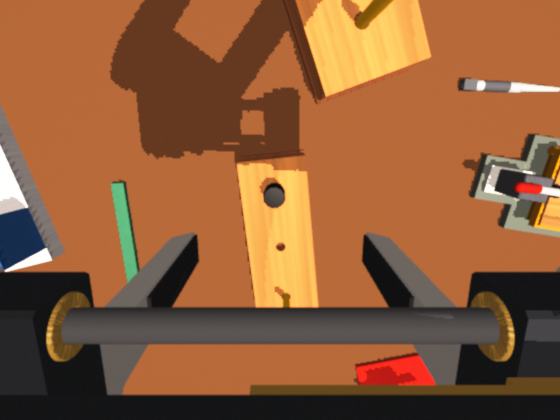

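Bumper is at about (274,195) between the fingers, with the empty hole at (281,247). I'll enlarge it.

```bash
python3 - <<'E'
import cv2,numpy as np
p=np.load("pics/w2.npz",allow_pickle=True)["p"]
cv2.imwrite("pics/cw2.png",cv2.resize(p[175:255,240:320,::-1],None,fx=7,fy=7,interpolation=cv2.INTER_CUBIC))
E
```

```text
(no output)
```

View pics/cw2.png

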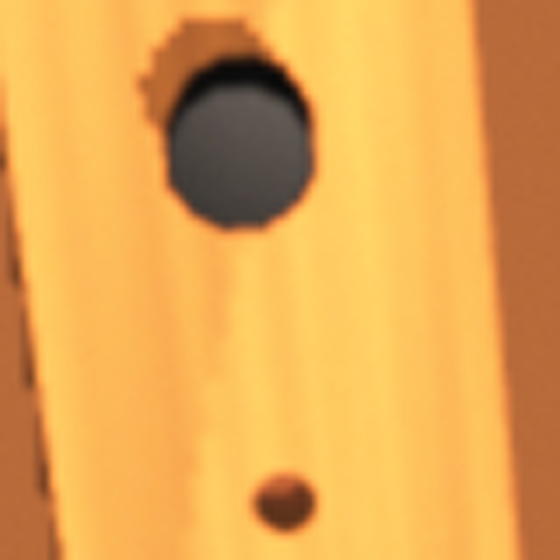

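```bash
python3 - <<'E'
from h import *
C=np.load("pics/w2.npz",allow_pickle=True)["K"].item()
print(pt(C,274,196.9,.069), pt(C,240+285/7-.4,175+502/7-.4,.045))
E
```

```text
[ 0.48771483 -0.28044297  0.069     ] [ 0.54768146 -0.27426435  0.045     ]
```

```bash
python3 -m crank '[[0,-0.027,0.1,0],[0,0,0.15,0],[0,0,0.15,0],[0,0,0.15,0],[0,0,0.1,0],[0,0,0.06,0],[0,0,0.03,0],[0,0,0,0],[0,0,0,0],[0,0,0,0]]' -1; python3 look.py w3
```

```text
time: 3.95
tool_pos: [0.4888, -0.2814, 0.0663]
ee_rot: [-3.141, 0.001, 3.141]
wrist_force: [-0.6, 0.6, 0.3]
width: 0.0942
[ 0.48876636 -0.28137071  0.06632201] [-3.14079982e+00  1.31424413e-03  3.14104150e+00] 3.95 [-0.5695802   0.58489493  0.33974538] 0.09416361533547159
```

View pics/w3.png

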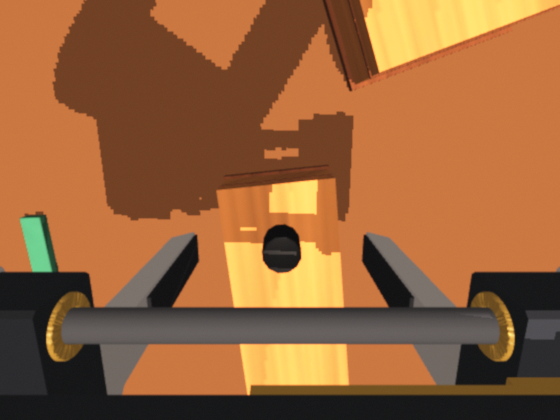

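Bumper at about (281,248), midway between the finger pads (195 and 365). I'll go down 9 mm, then close.

```bash
python3 -m crank '[[0,0,0.025,0],[0,0,0.02,0],[0,0,0,0],[0,0,0,0],[0,0,0,0],[0,0,0,0],[0,0,0,0],[0,0,0,0],[0,0,0,0],[0,0,0,0]]' 1; python3 look.py w4
```

```text
time: 5.25
tool_pos: [0.4884, -0.281, 0.0565]
ee_rot: [3.142, 0.0, 3.141]
wrist_force: [-0.2, 0.7, 0.8]
width: 0.0214
[ 0.48838908 -0.28101546  0.05653828] [3.14156098e+00 1.58726297e-04 3.14120793e+00] 5.25 [-0.21622486  0.69533469  0.82514074] 0.021382475379336248
```

View pics/w4.png

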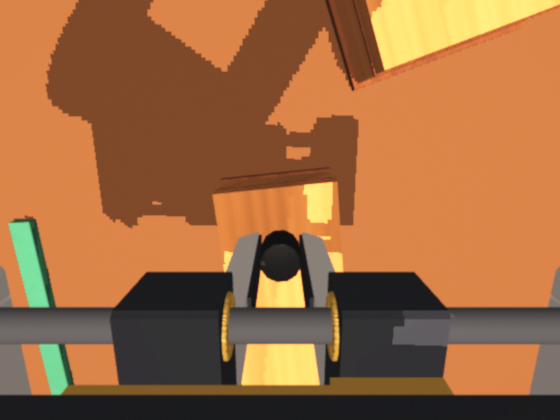

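```bash
python3 -m crank '[[0,0,-0.1,0],[0,0,-0.15,0],[0,0,-0.15,0],[0,0,-0.1,0],[0,0,0,0],[0,0,0,0],[0,0,0,0],[0,0,0,0],[0,0,0,0],[0,0,0,0]]'; python3 look.py w5;python3 - <<'E'
import cv2,numpy as np
for n in("w4","w5"):
    p=np.load(f"pics/{n}.npz",allow_pickle=True)["p"]
    cv2.imwrite(f"pics/c{n}.png",cv2.convertScaleAbs(cv2.resize(p[225:295,240:320,::-1],None,fx=8,fy=8,interpolation=cv2.INTER_CUBIC),alpha=2))
from bench import robot
p,d=robot.snapshot("scene"); cv2.imwrite("pics/s2.png",cv2.resize(p[150:350,150:350,::-1],None,fx=3,fy=3))
E
```

```text
time: 6.55
tool_pos: [0.4883, -0.281, 0.1563]
ee_rot: [3.141, -0.0, 3.141]
wrist_force: [0.7, -0.9, -0.1]
width: 0.0214
[ 0.48832141 -0.28097782  0.15629205] [ 3.14135502e+00 -1.48482058e-04  3.14120453e+00] 6.55 [ 0.67959443 -0.91082338 -0.09267472] 0.02136578352575527
```

View pics/cw4.png

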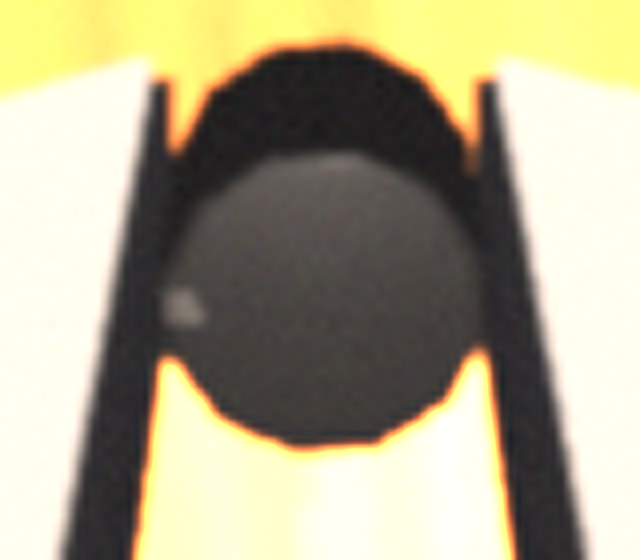

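View pics/cw5.png

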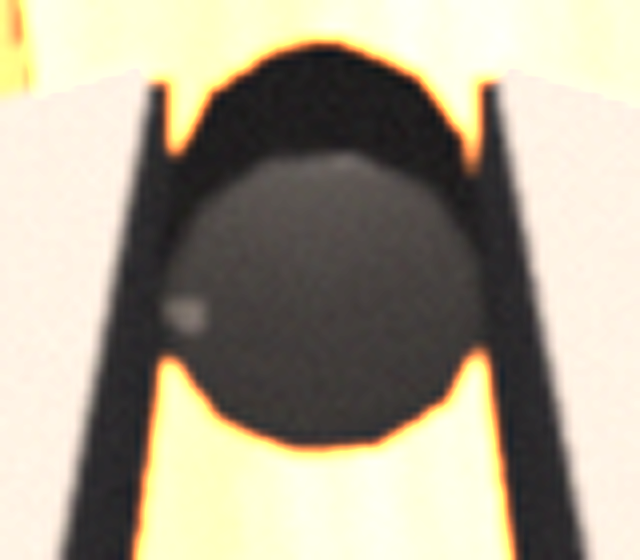

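View pics/s2.png

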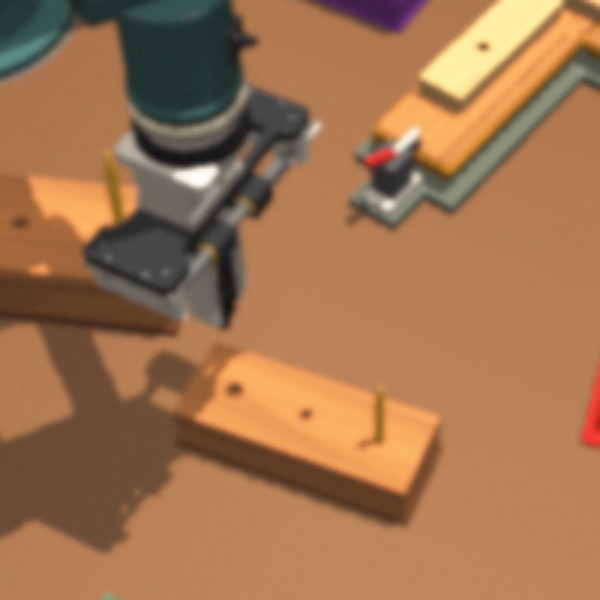

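```bash
python3 - <<'E'
from h import *
for n,z in(("w4",.069),("w5",.069+.0998)):
    f=np.load(f"pics/{n}.npz",allow_pickle=True);C=f["K"].item();P=pt(C,280.1,261.9,z); print(P,P-f["o"].item()["tool_pos"])
E
```

```text
[ 0.48734677 -0.280858    0.069     ] [-0.00104232  0.00015745  0.01246172]
[ 0.48726577 -0.28083955  0.1688    ] [-0.00105565  0.00013827  0.01250795]
```

Bumper held upright and lifted (the box hole is empty in the scene view). It looks the same in the hand before and after lifting. Next I'll go beside the bore for a closer second look.

```bash
python3 -m crank '[[-0.0294,0.2575,0,0],[-0.0294,0.2575,0,0],[-0.0294,0.2575,0,0],[-0.0294,0.2575,0,0],[-0.0294,0.2575,0,0],[-0.0294,0.2575,0,0],[-0.0294,0.2575,0,0],[-0.0294,0.2575,0,0],[0,0,0.13,0],[0,0,0,0]]'; python3 -m crank '[[0,0,0,0],[0,0,0,0],[0,0,0,0],[0,0,0,0],[0,0,0,0],[0,0,0,0],[0,0,0,0],[0,0,0,0],[0,0,0,0],[0,0,0,0]]'; python3 look.py w6;python3 - <<'E'
import cv2,numpy as np
for n in("w6",):
    p=np.load(f"pics/{n}.npz",allow_pickle=True)["p"]
    cv2.imwrite(f"pics/c{n}.png",cv2.resize(p[100:300,200:360,::-1],None,fx=3,fy=3,interpolation=cv2.INTER_CUBIC))
E
```

```text
time: 7.9
tool_pos: [0.5339, 0.1314, 0.1283]
ee_rot: [-3.141, -0.005, -3.141]
wrist_force: [0.6, 0.1, -0.5]
width: 0.0211
time: 9.15
tool_pos: [0.5355, 0.131, 0.1305]
ee_rot: [3.142, -0.0, 3.141]
wrist_force: [-0.1, 0.7, -0.5]
width: 0.0216
[0.53552646 0.13100293 0.13045047] [ 3.14152867e+00 -6.32109258e-05  3.14123920e+00] 9.15 [-0.13976108  0.68718276 -0.50070992] 0.0216184184802063
```

View pics/w6.png

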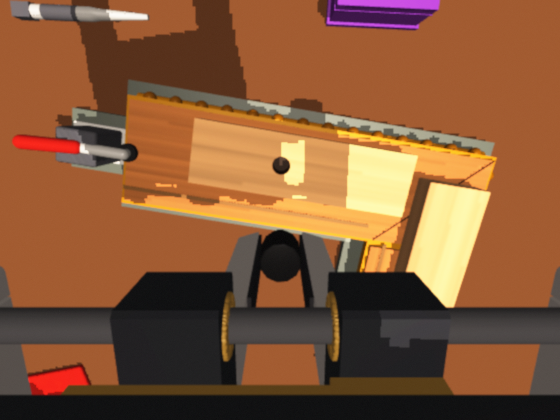

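The bore is at about (281,165), with the held bumper at (281,255). I'll enlarge the hole.

```bash
python3 - <<'E'
import cv2,numpy as np
p=np.load(f"pics/w6.npz",allow_pickle=True)["p"]
cv2.imwrite(f"pics/c6b.png",cv2.resize(p[140:190,256:306,::-1],None,fx=10,fy=10,interpolation=cv2.INTER_CUBIC))
E
```

```text
(no output)
```

View pics/c6b.png

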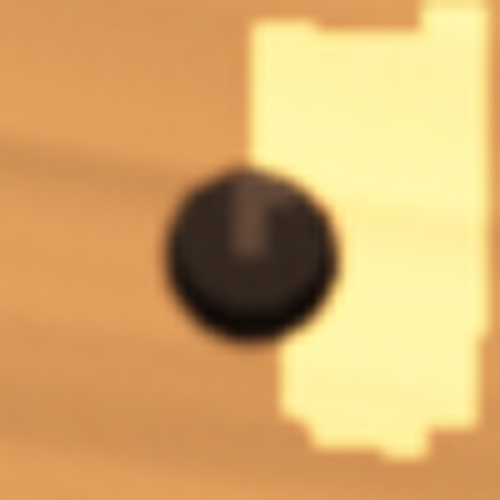

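```bash
python3 - <<'E'
from h import *
f=np.load("pics/w6.npz",allow_pickle=True);C=f["K"].item();P=pt(C,280.85,165.15,.062);t=f["o"].item()["tool_pos"]
B=pt(C,280.1,261.9,t[2]+.0125); print(P,B,P-B,(P-B)/.2, C["world_from_camera"][:3,3]-t)
E
```

```text
[0.49508199 0.13163747 0.062     ] [0.53451907 0.13113791 0.14295047] [-0.03943707  0.00049957 -0.08095047] [-0.19718537  0.00249783 -0.40475233] [-7.05145115e-02  1.41470382e-04  1.71412149e-01]
```

```bash
python3 -m crank '[[0.1,0.0015,0,0],[0.0985,0,0,0],[0,0,0.06,0],[0,0,0.06,0],[0,0,0.04,0],[0,0,0.02,0],[0,0,0,0],[0,0,0,0],[0,0,0,0],[0,0,0,0]]'; python3 look.py w7; python3 - <<'E'
import cv2
p=cv2.imread("pics/w7.png"); cv2.imwrite("pics/cw7.png",cv2.convertScaleAbs(cv2.resize(p[190:310,210:350],None,fx=5,fy=5,interpolation=cv2.INTER_CUBIC),alpha=1.6))
E
```

```text
time: 10.45
tool_pos: [0.496, 0.1313, 0.0948]
ee_rot: [3.141, 0.001, 3.141]
wrist_force: [-0.8, 0.2, 0.3]
width: 0.0214
[0.49604026 0.13132489 0.09481549] [3.14143663e+00 6.81290627e-04 3.14115929e+00] 10.45 [-0.79075473  0.1624986   0.30059534] 0.02141225863870436
```

View pics/cw7.png

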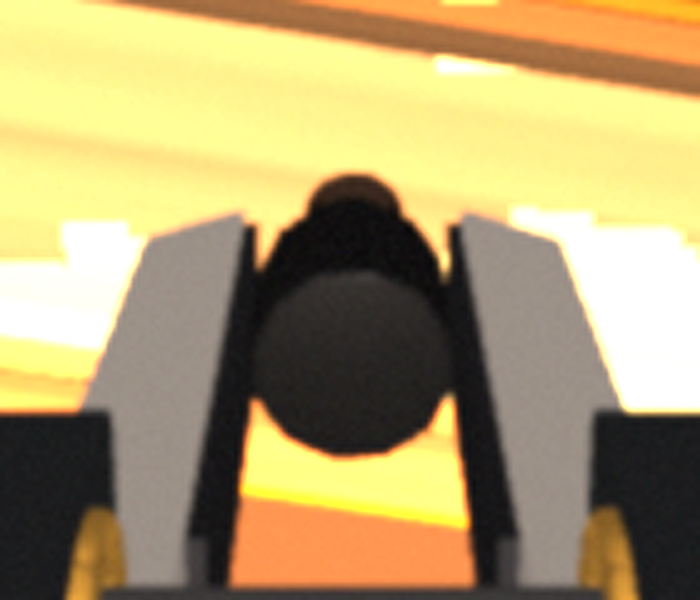

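```bash
python3 - <<'E'
from h import *
f=np.load("pics/w7.npz",allow_pickle=True);C=f["K"].item();t=f["o"].item()["tool_pos"]
P=pt(C,280.6,224.6,.062);print(P+[.0065,0,0], pt(C,280,262,t[2]+.0125))
E
```

```text
[0.49568546 0.13178401 0.062     ] [0.49505901 0.1314226  0.10731549]
```

```bash
python3 -m crank '[[0,0,0.012,0],[0,0,0.01,0],[0,0,0.01,0],[0,0,0,0],[0,0,0,0],[0,0,0,0],[0,0,0,0],[0,0,0,0],[0,0,0,0],[0,0,0,0]]'
```

```text
time: 11.75
tool_pos: [0.4958, 0.1313, 0.0881]
ee_rot: [3.142, 0.0, 3.141]
wrist_force: [-0.2, 0.4, -0.7]
width: 0.0212
```

```bash
python3 -m crank '[[0,0,0.005,0],[0,0,0.005,0],[0,0,0.005,0],[0,0,0,0],[0,0,0,0],[0,0,0,0],[0,0,0,0],[0,0,0,0],[0,0,0,0],[0,0,0,0]]'
```

```text
time: 13.0
tool_pos: [0.4959, 0.1313, 0.0851]
ee_rot: [3.142, 0.0, 3.141]
wrist_force: [-0.4, 0.0, -0.9]
width: 0.021
```

```bash
python3 -m crank '[[0,0,0.006,0],[0,0,0.006,0],[0,0,0.006,0],[0,0,0.006,0],[0,0,0.006,0],[0,0,0,0],[0,0,0,0],[0,0,0,0],[0,0,0,0],[0,0,0,0]]'
```

```text
time: 14.25
tool_pos: [0.4958, 0.1314, 0.079]
ee_rot: [3.141, -0.0, 3.141]
wrist_force: [-1.1, 1.8, 0.3]
width: 0.0211
```

The stem is about 10 mm in with hardly any force. Now the tight stretch.

```bash
python3 -m crank '[[0,0,0.005,0],[0,0,0.005,0],[0,0,0.005,0],[0,0,0,0],[0,0,0,0],[0,0,0,0],[0,0,0,0],[0,0,0,0],[0,0,0,0],[0,0,0,0]]'
```

```text
time: 15.5
tool_pos: [0.4958, 0.1315, 0.0761]
ee_rot: [3.141, -0.0, 3.141]
wrist_force: [-2.8, 2.8, 1.2]
width: 0.021
```

```bash
python3 -m crank '[[0.0015,0.0015,0,0],[0,0,0.005,0],[0,0,0.004,0],[0,0,0,0],[0,0,0,0],[0,0,0,0],[0,0,0,0],[0,0,0,0],[0,0,0,0],[0,0,0,0]]'
```

```text
time: 16.75
tool_pos: [0.4958, 0.1315, 0.0746]
ee_rot: [-3.142, 0.001, 3.141]
wrist_force: [-2.6, 1.3, 5.5]
width: 0.021
```

```bash
python3 -m crank '[[0.001,0.0005,0.004,0],[0,0,0.002,0],[0,0,0,0],[0,0,0,0],[0,0,0,0],[0,0,0,0],[0,0,0,0],[0,0,0,0],[0,0,0,0],[0,0,0,0]]'
```

```text
time: 18.0
tool_pos: [0.4958, 0.1316, 0.0739]
ee_rot: [-3.141, 0.001, 3.141]
wrist_force: [-2.8, 0.7, 6.7]
width: 0.0214
```

```bash
python3 -m crank '[[0.001,0,0.004,0],[0,0,0.002,0],[0,0,0,0],[0,0,0,0],[0,0,0,0],[0,0,0,0],[0,0,0,0],[0,0,0,0],[0,0,0,0],[0,0,0,0]]'
```

```text
time: 19.25
tool_pos: [0.4958, 0.1316, 0.0734]
ee_rot: [-3.142, 0.002, 3.141]
wrist_force: [-3.1, 1.0, 10.1]
width: 0.0215
```

```bash
python3 -m crank '[[0,0,0.004,0],[0,0,0.003,0],[0,0,0,0],[0,0,0,0],[0,0,0,0],[0,0,0,0],[0,0,0,0],[0,0,0,0],[0,0,0,0],[0,0,0,0]]'; python3 -m crank '[[0,0,0.004,0],[0,0,0.003,0],[0,0,0,0],[0,0,0,0],[0,0,0,0],[0,0,0,0],[0,0,0,0],[0,0,0,0],[0,0,0,0],[0,0,0,0]]'
```

```text
time: 20.5
tool_pos: [0.4958, 0.1316, 0.0733]
ee_rot: [-3.141, 0.002, 3.141]
wrist_force: [-6.7, 0.9, 15.4]
width: 0.0214
time: 21.75
tool_pos: [0.4959, 0.1316, 0.0733]
ee_rot: [-3.141, 0.003, 3.141]
wrist_force: [-8.7, 0.4, 20.3]
width: 0.0209
```

```bash
python3 look.py w8; python3 - <<'E'
import cv2
from bench import robot
p=cv2.imread("pics/w8.png"); cv2.imwrite("pics/cw8.png",cv2.convertScaleAbs(cv2.resize(p[190:310,210:350],None,fx=5,fy=5,interpolation=cv2.INTER_CUBIC),alpha=1.6))
E
```

```text
[0.4958907  0.13157632 0.07325766] [-3.14141398e+00  2.79753268e-03  3.14128822e+00] 21.75 [-8.6955053   0.3634343  20.25755114] 0.020939253142592918
```

View pics/cw8.png

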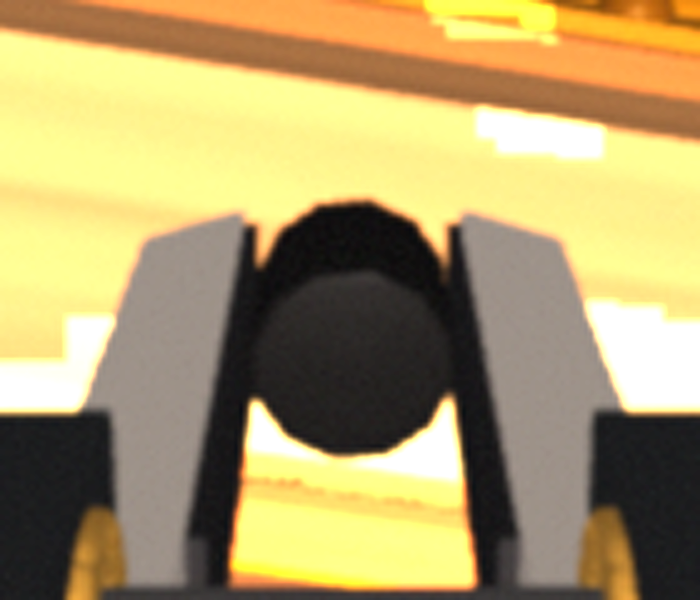

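A hard stop at TCP z 0.0733 (0.0735 expected) with 20 N means it is seated, and it hasn't slipped in the grip. I'll ease the load, then open.

```bash
python3 -m crank '[[0.003,0,-0.005,0],[0.003,0,-0.005,0],[0,0,-0.005,0],[0,0,0,0],[0,0,0,0],[0,0,0,0],[0,0,0,0],[0,0,0,0],[0,0,0,0],[0,0,0,0]]'
```

```text
time: 23.05
tool_pos: [0.4955, 0.1316, 0.0734]
ee_rot: [3.142, 0.004, 3.141]
wrist_force: [-0.1, 1.5, 8.2]
width: 0.0214
```

```bash
python3 -m crank '[[0,0,-0.005,0],[0,0,-0.002,0],[0,0,0,0],[0,0,0,0],[0,0,0,0],[0,0,0,0],[0,0,0,0],[0,0,0,0],[0,0,0,0],[0,0,0,0]]'
python3 -m crank '[[0,0,0,0],[0,0,0,0],[0,0,0,0],[0,0,0,0],[0,0,0,0],[0,0,0,0],[0,0,0,0],[0,0,0,0],[0,0,0,0],[0,0,0,0]]' -0.2
```

```text
time: 24.3
tool_pos: [0.495, 0.1315, 0.0736]
ee_rot: [-3.142, 0.003, 3.141]
wrist_force: [5.0, 2.3, -0.5]
width: 0.0209
time: 25.55
tool_pos: [0.494, 0.1317, 0.0735]
ee_rot: [3.142, 0.0, 3.141]
wrist_force: [-0.1, -0.5, -0.3]
width: 0.0563
```

```bash
python3 -m crank '[[0,0,-0.05,0],[0,0,-0.1,0],[0,0,-0.15,0],[0,0,-0.15,0],[0,0,-0.1,0],[0,0,0,0],[0,0,0,0],[0,0,0,0],[0,0,0,0],[0,0,0,0]]' -0.2; python3 look.py w9; python3 - <<'E'
import cv2
from bench import robot
p=cv2.imread("pics/w9.png"); cv2.imwrite("pics/cw9.png",cv2.resize(p[130:270,200:360],None,fx=4,fy=4,interpolation=cv2.INTER_CUBIC))
p,d=robot.snapshot("scene"); cv2.imwrite("pics/s3.png",cv2.resize(p[120:230,250:430,::-1],None,fx=4,fy=4,interpolation=cv2.INTER_CUBIC))
E
```

```text
time: 26.8
tool_pos: [0.4937, 0.1317, 0.183]
ee_rot: [-3.142, -0.001, 3.141]
wrist_force: [0.0, -0.7, 0.0]
width: 0.0568
[0.49374537 0.13166104 0.18295136] [-3.14151343e+00 -9.09229500e-04  3.14121029e+00] 26.8 [ 6.44044628e-04 -6.72367156e-01  1.91659286e-02] 0.0568290121037129
```

View pics/cw9.png

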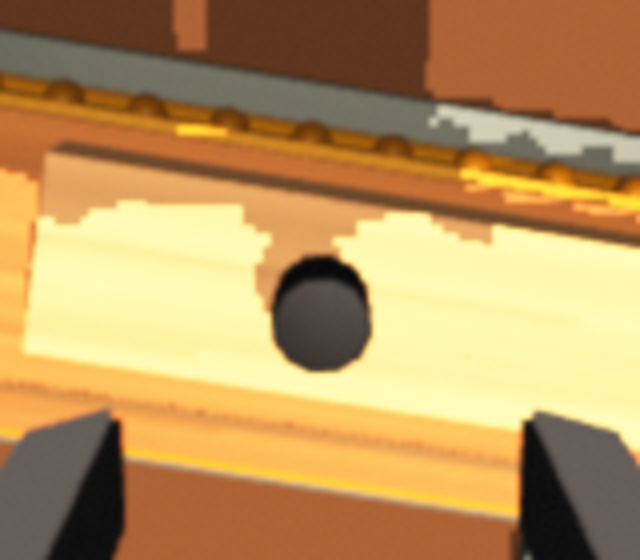

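View pics/s3.png

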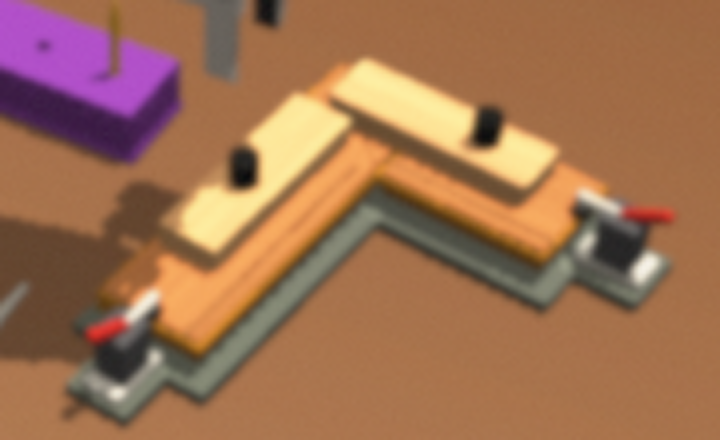

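Both bumpers stand alike in the scene view. I'll check height and tilt by depth.

```bash
python3 - <<'E'
from h import *
f=np.load("pics/w9.npz",allow_pickle=True);C=f["K"].item();d=f["d"];T=C["world_from_camera"]
v,u=np.mgrid[190:230,250:310];Z=d[190:230,250:310]
P=np.stack([(u-C["cx"])/C["fx"]*Z,(v-C["cy"])/C["fy"]*Z,Z],-1)@T[:3,:3].T+T[:3,3]
c=pt(C,280.1,130+325/4-.4,.086);print(c)
r=np.hypot(P[...,0]-c[0],P[...,1]-c[1])
def fit(m):
    Q=P[m];A=np.c_[Q[:,:2]-c[:2],np.ones(len(Q))];s=np.linalg.lstsq(A,Q[:,2],rcond=None)[0];return s,len(Q),np.std(A@s-Q[:,2])
print("top",fit((r<.0095)&(P[...,2]>.075))); print("wood",fit((r>.014)&(r<.022)&(abs(P[...,2]-.062)<.006)))
E
```

```text
[0.4947814  0.13175777 0.086     ]
top (array([ 0.01402803, -0.00066124,  0.08606964]), 394, np.float64(0.000646530761725902))
wood (array([-0.00047164,  0.00186806,  0.06204722]), 747, np.float64(0.0006900411464935212))
```

```bash
python3 - <<'E'
from bench import robot
print(robot.get_obs()["time"]); robot.close_job()
E
```

```text
26.9
the job is handed in; nothing more can be done
```

The bumper is pressed home in the bored hole and let go. I handed the job in at 26.9 s; the hand-in reports no verdict.

- **Fit:** I took the bumper from the small orange box and found the hole with the wrist camera. The stem entered with almost no force. I then pressed in small steps until the shoulder met the wood, where the largest reading was about 20 N of downward push. Before letting go I eased that load to about zero.
- **Last checks:** by depth, the bumper's top is 24.0 mm above the wood, so it sits flush. It is tilted about 0.014 rad, and its centre is at about (0.495, 0.132), where the hole was measured. The gripper is about 11 cm above where it let go, with no contact force.
- **Disagreements:**
  - The top and wrist cameras differed by about 2 mm in x on the hole, so I used the wrist value.
  - A side force of up to 8.7 N built up while pressing. It was still 5 N the other way just before release, and the arm settled about 1 mm in x when the jaws opened. The tilt and position checks were taken after that.
- **Not checked:** I did not measure the easel, nail set or carpenter's pencil afterwards. I kept every move clear of them.

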